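# Check the charge of two tool batteries

### The arm

A 6-joint arm with a two-finger parallel gripper is mounted at the origin on the work surface. World frame = base frame: x ahead of the robot, y to its left, z up, the work surface at z = 0. Lengths are in m, angles in rad, forces in N, time in s.
With the tool pointing down it reaches from about 0.325 to 0.925 m from the base axis. Payload 3.1 kg.
Tool frame: the origin (TCP) lies at the centre of the arm's flange, where the gripper is bolted on; the fingertips stand 173 mm ahead of it and the grasp point (between the pads) lies env.hold_point_z ahead of it (env.hold_point_z is the distance from the TCP to the grasp point, in m); z points along the fingers, y is the direction in which the jaws open and shut (so a half turn about z gives the same grasp; the last joint's range is limited). The gripper opens to 85 mm and grips with 20 to 120 N. Pads are 22 mm wide; open, the fingers measure 114 mm over their backs; the gripper's body (76 mm by 85 mm) begins 54 mm behind the grasp point. The pads swing forward as they close: fully open they stand 13 mm farther back than shut.
Start: joints at [-1.368, 0.217, 1.613, -0, 1.311, -0.112], TCP at [0.194, -0.594, 0.405] pointing down, gripper open.
Joint ranges: [-2.75, 2.75], [-0.78, 2.1], [0.31, 2.55], [-1.13, 4.27], [0.13, 2.63], [-2.58, 2.58]. Speed limits (rad/s): [2.79, 2.79, 3.14, 3.14, 3.14, 3.14].

### API

Orientations are given as a unit quaternion [w, x, y, z].
In Python, from workcell import env, viewer gives the robot as it stands. The module is installed in compiled form; this text tells all that it offers. Calls block until the motion is done:
- env.move_ptp(position, orientation): joint-space move of the TCP to a pose.
- env.movel(position, frame=None, v=0.15, f_stop=None): straight line of the TCP; frame=None keeps the orientation; v is the mean speed in m/s. With f_stop (N) it stops when the force on the tool has changed by that much, and returns True; else False.
- env.move_joints(angles): joint-space move.
- env.open_jaws() and env.close(strength=None): open the fingers fully, or close them until they stop; strength is the grip in N (None keeps the last).
- env.wait(seconds).
- env.solve_ik(position, orientation): joint angles nearest the present ones, or None.
- viewer.capture(name): name is "side" or "top"; returns a dict with "color" (384x512x3 uint8, red, green, blue), "intrinsics" (3x3 intrinsics, pixels), "R" (3x3) and "t" (3): a world point X has camera coordinates R X + t. Camera axes: x right, y down, z forward; pixel columns grow to the right and rows downward; lengths in m; the calibration is good to about 2 mm. A picture is of the moment at which its call begins. There is no depth.
A pose or a line that the arm cannot do raises env.PlanningError and nothing moves.
- env.finish_job(): hands the job in, once; it reports no verdict.
Trained networks look in the newest picture that a camera, given by its name, has taken for a name from the list of things; names that differ only in an ending like _2 or _b are one class to them, and where a whole thing is asked for, a point or a joint stands for the part that bears it (a point fixed in the world has none). Each returns a list of dicts, best first, with "confidence" (0 to 1); they miss things now and then, are a little off and sometimes report something else, mostly with a low value. They report only what shows in the picture. A call takes as long as a camera call. They do not tell look-alikes from the thing itself.
- viewer.boxes_of(camera, query): "at" ([x, y, z] in m, in world coordinates, good to about 4 mm: the middle of the surface that is visible of it).
Readings, each from a call of its own:
- env.current_time(): time.
- env.current_q(): joint angles.
- env.current_qd(): joint speeds.
- env.current_effort(): joint torques, N m.
- env.current_ee_pos(): TCP position.
- env.current_eef_rot(): TCP orientation.
- env.current_contact_force(): force on the tool from outside, world axes, zero at the start.
- env.current_ft_torque(): the same for the moment, N m.
- env.current_finger_gap(): finger opening in m.
Only numpy, scipy, OpenCV 4.12 (cv2) and the standard library are available. Lean on these libraries where they do the work, as an engineer would, in place of code of your own. Each camera call takes 0.05 s, during which the arm holds its last target.

### The job

Find out whether the big battery pack or the one docked on the charger is ready for the job: with the fingertips, gently press the charge-check button on top of the big loose pack and keep it down for about a second, let go, then do the same with the button of the pack on the charger. Do not grasp, lift or shift any pack, leave the other two packs and everything else on the bench untouched, and finish with the hand clear of everything.

Things in the scene. Friction and masses are not known exactly. Their poses are not given: they have to be found in the camera images.
- big_pack: the big battery pack, the tallest and longest of the loose ones (three rows of cells, two grey seams round it): black, 130 x 80 mm, 95 mm tall, about 0.85 kg, loose on the bench. Origin at the centre of its underside, x along its length, z up. Its button stands on the top face, on the middle line, 32.5 mm from the origin towards -x; a row of four white bars lies on the other side of the centre.
- big_button_top (a point): centre of the top of the round black charge-check button (18 mm across, on a grey strip) of the big pack; it stands 8 mm above the pack's top face, 103 mm above the bench, and sinks with the button
- big_button (a joint): travel of that button: 0 = up, 0.005 = fully down (m). A spring pushes it back up: about 1 N to start it, 5.5 N to hold it fully down; beyond that it is on a hard stop. It switches at about 0.003 (roughly 3.6 N)
- charger: charger fixed to the bench, a grey base 150 x 104 x 40 mm, with a black battery pack 116 x 78 mm docked on it, fixed, its top face 108 mm above the bench. Origin at the centre of the base's underside, x along the length, z up; the docked pack's button is 29 mm from the centre towards -x
- dock_button_top (a point): centre of the top of the round black charge-check button (18 mm across, on a grey strip) of the pack docked on the charger; it stands 8 mm above the pack's top face, 116 mm above the bench, and sinks with the button
- dock_button (a joint): travel of that button: 0 = up, 0.005 = fully down (m). A spring pushes it back up: about 1 N to start it, 5.5 N to hold it fully down; beyond that it is on a hard stop. It switches at about 0.003 (roughly 3.6 N)
- mid_pack: another loose pack, of the same size as the docked one (one grey seam), to be left alone: black, 116 x 78 mm, 68 mm tall, about 0.6 kg, loose on the bench. Origin at the centre of its underside, x along its length, z up. Its button stands on the top face, on the middle line, 29.0 mm from the origin towards -x; a row of four white bars lies on the other side of the centre.
- mid_button_top (a point): centre of the top of the round black charge-check button (18 mm across, on a grey strip) of the middle-sized loose pack; it stands 8 mm above the pack's top face, 76 mm above the bench, and sinks with the button
- mid_button (a joint): travel of that button: 0 = up, 0.005 = fully down (m). A spring pushes it back up: about 1 N to start it, 5.5 N to hold it fully down; beyond that it is on a hard stop. It switches at about 0.003 (roughly 3.6 N)
- slim_pack: the flat loose pack (no seam), to be left alone: black, 108 x 76 mm, 44 mm tall, about 0.38 kg, loose on the bench. Origin at the centre of its underside, x along its length, z up. Its button stands on the top face, on the middle line, 27.0 mm from the origin towards -x; a row of four white bars lies on the other side of the centre.
- slim_button_top (a point): centre of the top of the round black charge-check button (18 mm across, on a grey strip) of the flat loose pack; it stands 8 mm above the pack's top face, 52 mm above the bench, and sinks with the button
- slim_button (a joint): travel of that button: 0 = up, 0.005 = fully down (m). A spring pushes it back up: about 1 N to start it, 5.5 N to hold it fully down; beyond that it is on a hard stop. It switches at about 0.003 (roughly 3.6 N)
- tape: tape measure standing on edge, 70 x 36 x 60 mm. Loose bystander; origin at the centre of its underside
- offcut: wood offcut, 45 x 110 x 19 mm. Loose bystander; origin at the centre of its underside
- sander: cork sanding block, 70 x 110 x 40 mm. Loose bystander; origin at the centre of its underside
- glue: white glue bottle, 60 mm across, 145 mm tall. Loose bystander; origin at the centre of its underside
- jar: clear screw jar with a steel lid, 68 mm across, 85 mm tall. Loose bystander; origin at the centre of its underside
- driver: screwdriver lying on the bench, 200 mm long. Loose bystander; origin at the underside, about its middle
- square: try square lying on the bench: wooden stock 24 x 100 x 18 mm, steel blade reaching 162 mm along +x from the origin. Loose bystander; origin at the centre of the stock's underside
There are look-alikes about, which are no part of the job. What is shaped like the big_pack but green or orange is not meant.

How it is judged:
By the outcome, as a careful person would: the job done as asked, in the order asked, and still so for the second after the job is handed in, with the robot touching nothing.
It also fails if it takes over 50 s, if anything falls off the work surface, if the arm or the gripper's body presses on something with over 40 N, if the wrist force passes 120 N, or if a joint passes its speed limit or range.

## Working session

There is one attempt and no reset: what is moved stays moved. The work goes in short steps, each a Python script; the robot and the scene stay as the last script left them, time stands still between calls to the robot, and variables do not carry over. Pictures are saved under pics/ and viewed, and the job is handed in when it is done.

```bash
mkdir -p pics
python3 - <<'E'
from workcell import env, viewer
import cv2
for c in ("top","side"):
    p=viewer.capture(c); cv2.imwrite(f"pics/{c}0.png",cv2.resize(p["color"][:,:,::-1],(800,600),interpolation=cv2.INTER_CUBIC))
    print(c,p["intrinsics"].tolist(),p["R"].round(3).tolist(),p["t"].round(3).tolist())
    for q in ["big_pack","big_button_top","charger","dock_button_top","mid_pack","slim_pack","glue","jar"]:
        for d in viewer.boxes_of(c,q): 
            X=p["R"]@d["at"]+p["t"]; u=p["intrinsics"]@X; u=u[:2]/u[2]
            print(q,[round(float(x),3) for x in d["at"]],round(d["confidence"],2),"px",(u*800/512).round())
print(env.current_time(),env.current_eef_rot(),env.hold_point_z)
E
```

```text
top [[427.03769789971, 0.0, 261.3150207183212], [0.0, 427.03769789971, 188.95611339344245], [0.0, 0.0, 1.0]] [[0.003, -1.0, -0.004], [-0.997, -0.002, -0.083], [0.083, 0.005, -0.997]] [0.068, 0.554, 1.549]
big_pack [0.318, 0.475, 0.093] 0.68 px [226. 398.]
big_pack [0.49, 0.359, 0.096] 0.64 px [279. 321.]
big_pack [0.694, 0.457, 0.095] 0.63 px [237. 230.]
big_pack [0.745, -0.113, 0.01] 0.38 px [485. 216.]
big_button_top [0.592, 0.118, 0.107] 0.61 px [386. 275.]
charger [0.591, 0.116, 0.107] 0.55 px [387. 276.]
mid_pack [0.457, -0.35, 0.071] 0.8 px [593. 336.]
slim_pack [0.572, -0.105, 0.044] 0.84 px [483. 287.]
glue [0.646, -0.289, 0.099] 0.69 px [567. 252.]
jar [0.653, 0.29, 0.084] 0.55 px [312. 249.]
side [[487.1467027824749, 0.0, 256.6147042142846], [0.0, 487.1467027824749, 192.87501815375913], [0.0, 0.0, 1.0]] [[-0.959, -0.282, 0.003], [-0.208, 0.702, -0.682], [0.19, -0.655, -0.732]] [0.538, 0.15, 1.447]
big_pack [0.315, 0.499, 0.097] 0.62 px [466. 554.]
big_pack [0.686, 0.48, 0.097] 0.6 px [238. 479.]
big_pack [0.491, 0.385, 0.097] 0.59 px [375. 459.]
big_button_top [0.475, 0.344, 0.107] 0.59 px [392. 437.]
big_button_top [0.323, 0.452, 0.104] 0.36 px [469. 522.]
charger [0.591, 0.153, 0.078] 0.91 px [362. 346.]
mid_pack [0.461, -0.335, 0.066] 0.72 px [486. 201.]
mid_pack [0.736, 0.021, 0.018] 0.68 px [316. 301.]
slim_pack [0.563, -0.092, 0.044] 0.89 px [413. 272.]
glue [0.654, -0.278, 0.077] 0.59 px [396. 197.]
jar [0.651, 0.314, 0.067] 0.74 px [300. 411.]
0.9 [-2.79356556e-06  9.87641896e-01  1.56727421e-01 -8.48795767e-06] 0.1547
```

View pics/top0.png

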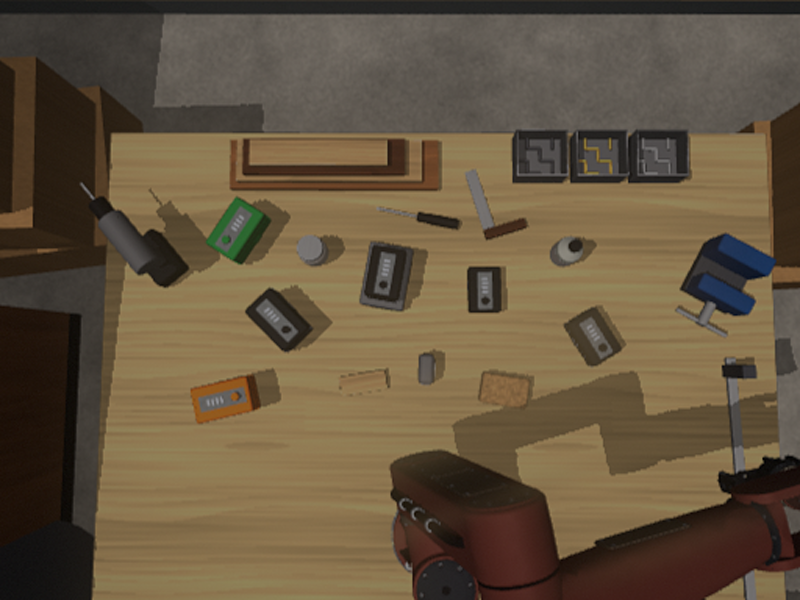

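View pics/side0.png

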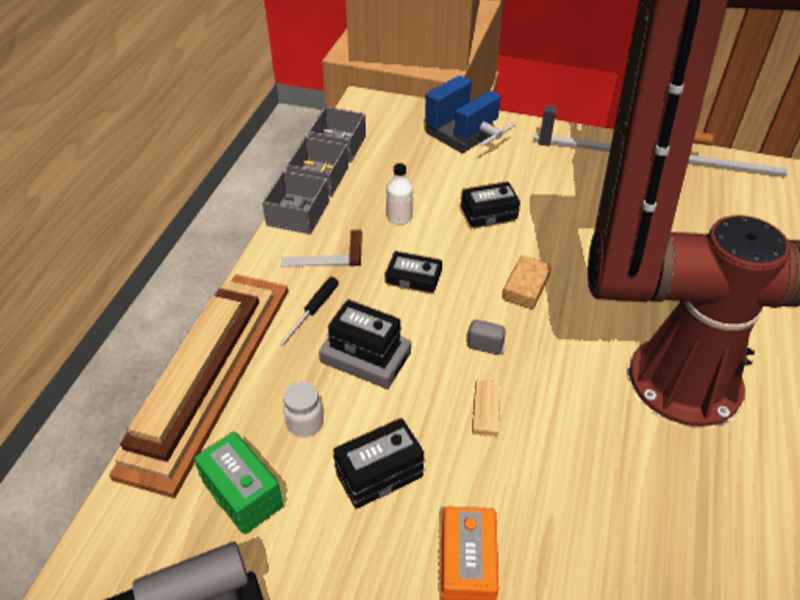

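The top picture shows these packs:
- **Black big pack:** (279,320), button about (286,329).
- **Green look-alike:** (238,230).
- **Orange look-alike:** (225,398).
- **Docked pack:** (387,275), button about (384,293).
- **Slim pack:** (484,289).
- **Mid pack:** (594,335).

By colour and its two seams, the pack at (279,320) is the big one. In the side picture it is at (379,462). Next I'll take close crops for the button pixels.

```bash
cat > h.py <<'E'
import numpy as np, cv2
from workcell import env, viewer
def proj(p,X):
    u=p["intrinsics"]@(p["R"]@np.asarray(X)+p["t"]); return u[:2]/u[2]
def back(p,uv,z):
    d=p["R"].T@np.linalg.inv(p["intrinsics"])@np.array([uv[0],uv[1],1.]); c=-p["R"].T@p["t"]
    return c+d*(z-c[2])/d[2]
E
python3 - <<'E'
from h import *
tiles=[]
S=8
for c,cs in (("top",[(180,205),(246,180)]),("side",[(243,292),(233,215)])):
    p=viewer.capture(c)
    for (u,v) in cs:
        t=p["color"][v-18:v+18,u-24:u+24,::-1] if c=="top" else p["color"][v-24:v+24,u-32:u+32,::-1]
        t=cv2.resize(t,(400,300),interpolation=cv2.INTER_CUBIC); t=cv2.convertScaleAbs(t,alpha=1.8 if c=="top" else 1.2)
        for k in range(0,400,50): cv2.line(t,(k,0),(k,5),(0,0,255),1); cv2.line(t,(0,k),(5,k),(0,0,255),1)
        tiles.append(t)
cv2.imwrite("pics/crops.png",np.vstack([np.hstack(tiles[:2]),np.hstack(tiles[2:])]))
E
```

```text
(no output)
```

View pics/crops.png

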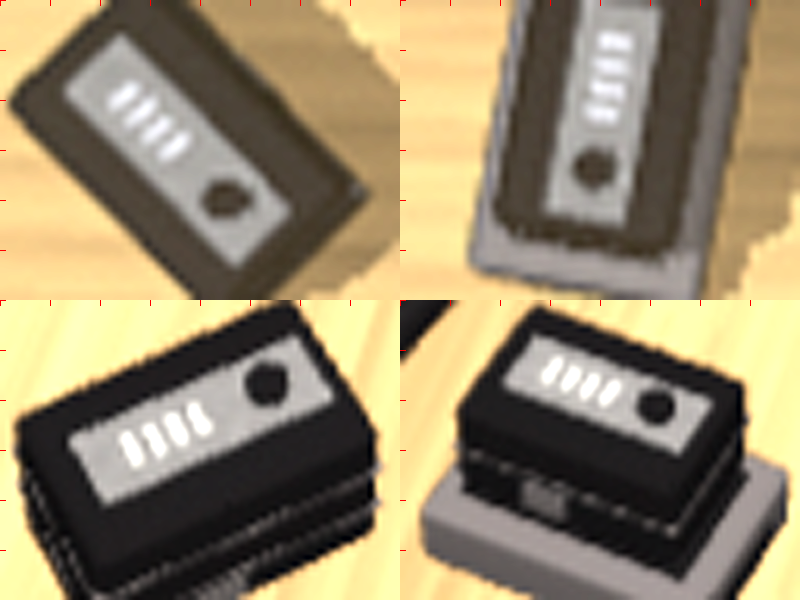

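Crops: the big pack is black with two seams. Its button is at crop (227,200) in the top view and (267,383) in the side view. The docked pack has one seam on a grey base, with its button at (596,168) and (656,407). Now I'll triangulate both.

Run:
```python
from h import *
from scipy.optimize import least_squares
pt=viewer.capture("top"); ps=viewer.capture("side")
a=lambda o,x,s: np.array(o)+(np.array(x)+.5)/s-.5
for n,z,T,Sd in (("big",.100,a((156,187),(227,200),8.333),a((211,268),(267,83),6.25)),("dock",.113,a((222,162),(196,168),8.333),a((201,191),(256,107),6.25))):
    bt,bs=back(pt,T,z),back(ps,Sd,z)
    r=least_squares(lambda X:np.r_[proj(pt,X)-T,proj(ps,X)-Sd],bt)
    print(n,T,Sd,bt.round(4),bs.round(4),r.x.round(4),r.fun.round(2))
    print(env.solve_ik([*bt[:2],z+.25],env.current_eef_rot()))
# strip direction of the big pack: bars centre
b=back(pt,a((156,187),(148,120),8.333),.095); print("bars",b)
d=back(pt,a((222,162),(609,78),8.333)-np.array([400/8.333,0]),.108); print("dockbars",d)
```

```text
big [182.80109204 210.56096244] [253.3  280.86] [0.4708 0.343  0.1   ] [0.4699 0.3413 0.1   ] [0.47   0.3425 0.1018] [ 0.04  0.22 -0.16 -0.02]
[ 5.09108037e-01  1.79837878e-01  1.76407962e+00 -1.99095067e-05
  1.19764686e+00  1.76513181e+00]
dock [245.08094324 181.72080883] [241.54 207.7 ] [0.5711 0.1256 0.113 ] [0.5696 0.1248 0.113 ] [0.5701 0.1253 0.1136] [ 0.06  0.28 -0.23 -0.03]
[ 9.64236551e-02  1.70973471e-01  1.74835495e+00 -5.99754778e-06
  1.22223088e+00  1.35244222e+00]
bars [0.50453922 0.37779462 0.095     ]
dockbars [0.60955958 0.12054078 0.108     ]
```

Run:
```python
from h import *
R=env.current_eef_rot()
env.close(20)
env.move_ptp([0.4703,0.3425,0.38],R)
env.movel([0.4703,0.3425,0.30],v=0.12)
env.wait(0.3)
print(env.current_ee_pos(),env.current_finger_gap(),env.current_time(),[env.current_contact_force().round(2).tolist() for _ in range(3)])
for c in("top","side"):
    p=viewer.capture(c); u=proj(p,[.4703,.3425,.103]).astype(int)
    t=p["color"][max(0,u[1]-54):u[1]+36,u[0]-60:u[0]+60,::-1]
    cv2.imwrite(f"pics/pre_{c}.png",cv2.convertScaleAbs(cv2.resize(t,(600,450),interpolation=cv2.INTER_CUBIC),alpha=1.5))
```

```text
[0.47055369 0.34268461 0.30089752] -3.864379084888813e-05 6.3917 [[-0.02, 0.57, -0.28], [-0.02, 0.57, -0.28], [-0.02, 0.57, -0.28]]
```

View pics/pre_side.png

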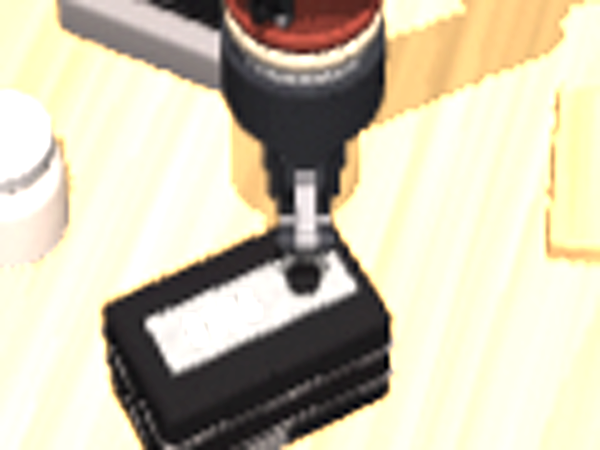

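The closed tips hang right over the big pack's button at (305,275). Pressing slowly.

```bash
cat >> h.py <<'E'
def press(x,y,ztop):
    f0=env.current_contact_force()
    env.movel([x,y,ztop+.173+.006],v=0.06)
    f0=env.current_contact_force()
    hit=env.movel([x,y,ztop+.173-.009],v=0.008,f_stop=4.6)
    log=[]
    t0=env.current_time()
    while env.current_time()-t0<1.15:
        env.wait(0.2); log.append((round(env.current_time()-t0,2),round(float(env.current_contact_force()[2]-f0[2]),2),round(float(env.current_ee_pos()[2]),4)))
    print("hit",hit,f0.round(2),log)
E
python3 - <<'E'
from h import *
press(0.4703,0.3425,0.103)
print(env.current_time(),env.current_ee_pos())
p=viewer.capture("side"); u=proj(p,[.4703,.3425,.103]).astype(int)
t=p["color"][u[1]-54:u[1]+36,u[0]-60:u[0]+60,::-1]
cv2.imwrite("pics/press1.png",cv2.resize(t,(600,450),interpolation=cv2.INTER_CUBIC))
E
```

```text
hit True [-0.3   0.38  0.24] [(0.2, 3.72, 0.2724), (0.4, 4.79, 0.2722), (0.6, 4.65, 0.2721), (0.8, 4.19, 0.2721), (1.0, 4.27, 0.272), (1.2, 4.37, 0.2719)]
9.3583 [0.47011466 0.34239428 0.27192434]
```

View pics/press1.png

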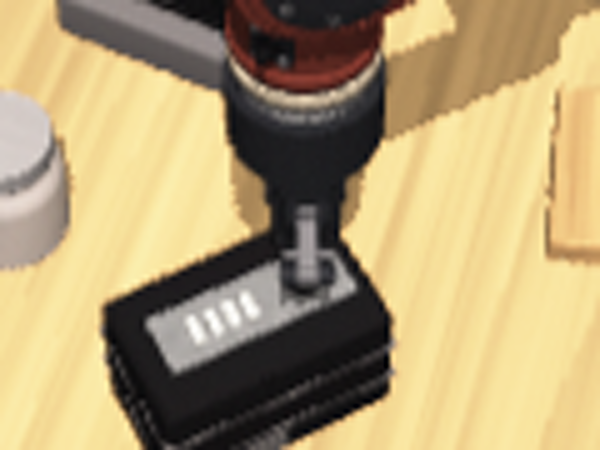

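The tips are on the button at (310,270), 4.4 N at about 4 mm of travel, past the switching point, and the pack hasn't moved. Releasing and going on to the dock.

Run:
```python
from h import *
env.movel([0.4703,0.3425,0.32],v=0.08)
env.movel([0.4703,0.3425,0.36],v=0.12)
env.move_ptp([0.5705,0.1253,0.36],env.current_eef_rot())
env.movel([0.5705,0.1253,0.31],v=0.1)
env.wait(0.3)
print(env.current_ee_pos(),env.current_contact_force().round(2),env.current_time())
for c in("top","side"):
    p=viewer.capture(c); u=proj(p,[.5705,.1253,.113]).astype(int)
    t=p["color"][u[1]-54:u[1]+110,u[0]-60:u[0]+60,::-1]
    if c=="side": cv2.imwrite("pics/pre2.png",cv2.resize(t,(440,600),interpolation=cv2.INTER_CUBIC))
    else: cv2.imwrite("pics/pre2t.png",cv2.resize(p["color"][:,:,::-1],(800,600)))
```

```text
[0.57082623 0.12527697 0.31085401] [-0.14  0.55 -0.06] 12.55
```

View pics/pre2.png

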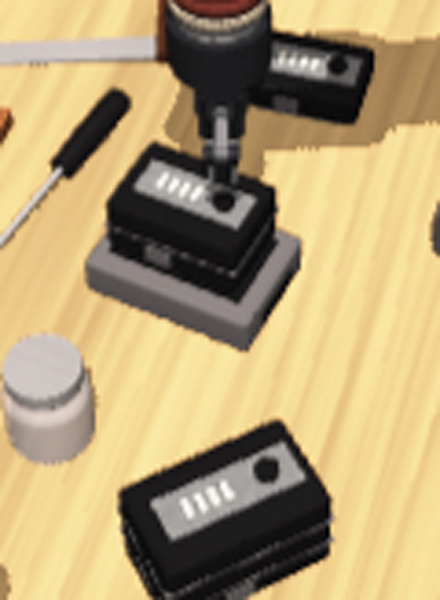

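The tips are just above the dock button at (224,200). The big pack's button (267,470) is up again and the pack sits in the same place.

Run:
```python
from h import *
press(0.5705,0.1253,0.116)
p=viewer.capture("side"); u=proj(p,[.5705,.1253,.113]).astype(int)
cv2.imwrite("pics/press2.png",cv2.resize(p["color"][u[1]-45:u[1]+45,u[0]-60:u[0]+60,::-1],(600,450),interpolation=cv2.INTER_CUBIC))
env.movel([0.5705,0.1253,0.33],v=0.08)
env.movel([0.5705,0.1253,0.40],v=0.15)
env.move_ptp([0.194,-0.594,0.405],env.current_eef_rot())
env.wait(0.3)
print(env.current_time(),env.current_contact_force().round(2))
for c in("top","side"):
    p=viewer.capture(c); cv2.imwrite(f"pics/{c}_end.png",cv2.resize(p["color"][:,:,::-1],(800,600),interpolation=cv2.INTER_CUBIC))
    a=cv2.imread(f"pics/{c}0.png"); b=cv2.imread(f"pics/{c}_end.png")
    d=cv2.absdiff(a,b).max(2)>60; ys,xs=np.nonzero(d); print(c,d.sum(), (xs.min(),xs.max(),ys.min(),ys.max()) if d.any() else "")
```

```text
hit True [-0.07 -0.56  0.3 ] [(0.2, 4.18, 0.2854), (0.4, 3.53, 0.2852), (0.6, 3.29, 0.2851), (0.8, 4.43, 0.2851), (1.0, 3.89, 0.2851), (1.2, 4.34, 0.2849)]
20.0083 [0.37 0.3  0.64]
top 488 (np.int64(718), np.int64(799), np.int64(456), np.int64(493))
side 10 (np.int64(569), np.int64(674), np.int64(85), np.int64(204))
```

View pics/press2.png

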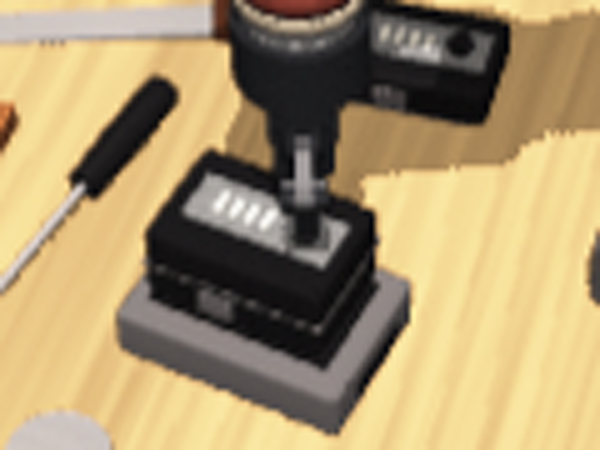

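View pics/side_end.png

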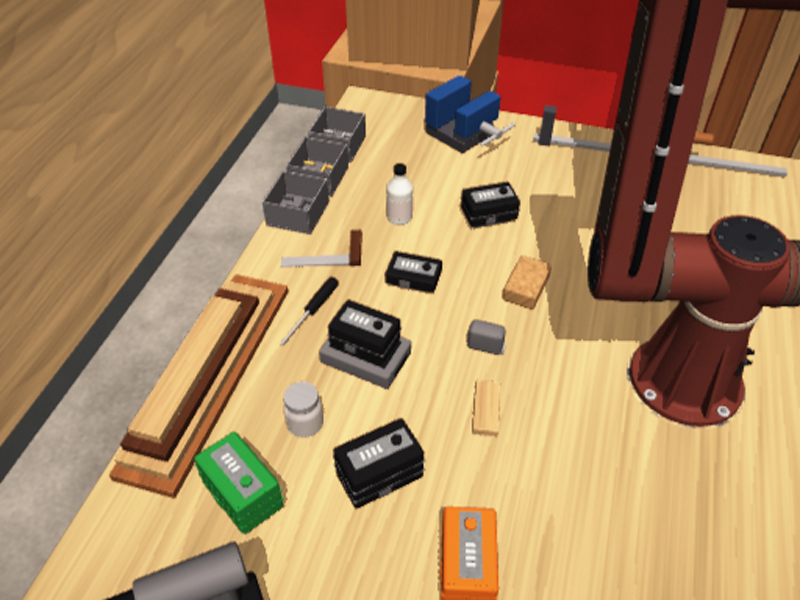

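The dock press read about 3.9 N on average at about 3.9 mm of travel. The force is noisy, so the margin over 3.6 N is thin. I'll hover above the dock button without touching it and average the baseline to settle this.

Run:
```python
from h import *
env.move_ptp([0.5705,0.1253,0.36],env.current_eef_rot())
env.movel([0.5705,0.1253,0.297],v=0.1)
env.wait(0.2)
f=[];z=[]
for i in range(20):
    env.wait(0.05); f.append(env.current_contact_force()[2]); z.append(env.current_ee_pos()[2])
print(np.mean(f),np.std(f),np.mean(z),np.std(z),env.current_time())
```

```text
-0.10519727729551427 0.5368952605307216 0.2971551783251102 0.0002923081893084498 24.95
```

With the averaged baseline of −0.1 N, the dock press was 4.35 N, or about 3.9 mm. That agrees with the position reading and is clearly past the switch point, so I don't need to press again. Retreating and handing in.

Run:
```python
from h import *
env.movel([0.5705,0.1253,0.40],v=0.15)
env.move_ptp([0.194,-0.594,0.405],env.current_eef_rot())
env.wait(0.3)
a=cv2.imread("pics/side0.png"); p=viewer.capture("side"); b=cv2.resize(p["color"][:,:,::-1],(800,600),interpolation=cv2.INTER_CUBIC)
print((cv2.absdiff(a,b).max(2)[:, :560]>40).sum(), env.current_time(), env.current_contact_force().round(2))
env.finish_job()
```

```text
6 28.9917 [-0.39 -0.22 -0.6 ]
the job is handed in; nothing more can be done
```

I pressed both charge-check buttons in the order asked, each once for about 1.2 s with the fingers closed. I then moved the hand away to its start position and handed the job in at about 29 s.

| Button | Force held | Travel |
|---|---|---|
| Big black pack | about 4.5 N | about 4 mm |
| Docked pack | about 4.3 N | about 3.9 mm |

- **Dock margin:** the raw force during the dock press averaged only 3.9 N, dipping to 3.3 N, which was close to the 3.6 N switching force. I hovered above that button without touching it and averaged the zero reading. That corrected the force to 4.35 N, which agrees with the travel, so I did not press again.
- **Nothing moved:** the final side picture matches the first one across the whole bench apart from 6 pixels, which is noise. Both buttons showed up again.
- **Readiness not determined:** I saw no clear change in the white bars in the pictures, so I can't say which pack is ready. Neither button gave a direct signal of having switched, so that rests on force and travel.

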